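# Put the coverslips away in the dry keeper

## Robot

A 6-joint arm with a two-finger parallel gripper is mounted at the origin on a cart in front of the work surface, level with it; the furniture and walls round the work are solid. World frame = base frame: x ahead of the robot, y to its left, z up, the work surface at z = 0. Lengths are in m, angles in degrees, forces in N, time in s.
With the tool pointing down it reaches from about 0.4 to 0.825 m from the base axis. Payload 7 kg.
Tool frame: the origin (TCP) lies midway between the tips of the shut fingers; the grasp point (between the pads) lies 19 mm behind it; z points along the fingers, y is the line along which they close (so a half turn about z gives the same grasp; the last joint's range is limited). The gripper opens to 88 mm and grips with 3 to 60 N. Pads are 19 mm wide; open, the fingers measure 130 mm over their backs; the gripper's body (78 mm by 193 mm) begins 47 mm behind the grasp point.
Start: joints at [-55.056, 20.546, 0.682, 0, -70.136, -16.507], TCP at [0.213, -0.64, 0.227] pointing down, gripper open.
Joint ranges: [-176.03, 176.03], [-82.01, 121.73], [-58.28, 71.71], [-173.87, 95.51], [-174.79, -0.11], [-173.66, 173.66]. Speed limits (degrees/s): [136.94, 136.94, 172.46, 180, 180, 180].

## Interface

Orientations are given as a 3x3 rotation matrix whose columns are the frame's x, y, z axes.
In Python, from rig import robot gives the robot as it stands. Calls block until the motion is done:
- robot.goto(position, orientation): joint-space move of the TCP to a pose.
- robot.servo_line(position, ori=None, speed=0.15): straight line of the TCP; ori=None keeps the orientation; speed is the mean speed in m/s.
- robot.movej(angles): joint-space move.
- robot.move_gripper(opening): opening from 0.0 (shut) to 1.0 (fully open); the grip force is fixed at half the most; returns when the fingers have stopped.
- robot.dwell(seconds).
- robot.ik(position, orientation): joint angles nearest the present ones, or None.
- robot.grab_frame(name): name is "scene" or "top" or "wrist"; returns (picture, depth): 384x512x3 uint8, red, green, blue; 384x512 float32, m along the optical axis (not along the pixel's ray), 0 where there is no reading.
- robot.camera_info(name): a dict with "vfov" (degrees; the focal length in pixels is half the picture's height over the tangent of half this angle, whatever the lens; pixels are square), "cx", "cy" (the principal point, pixels), "view" (4x4, takes a point from world to camera coordinates); the wrist camera has in their place "T_tool_cam" (4x4, takes a point from camera to tool coordinates, whose origin is the TCP and whose axes are the flange's). Camera axes: x right, y down, z forward; pixel columns grow to the right and rows downward; lengths in m; the calibration is good to about 2 mm. A picture is of the moment at which its call begins: read the wrist's pose just before it. camera_info takes no time and is no camera call.
A pose or a line that the arm cannot do raises robot.Unreachable and nothing moves.
- robot.job_done(): hands the job in; it is judged then, once.
Readings, each from a call of its own:
- robot.read_t(): time.
- robot.read_qpos(): joint angles.
- robot.read_qvel(): joint speeds.
- robot.read_effort(): joint torques, N m.
- robot.read_position(): TCP position.
- robot.read_tcp_rot(): TCP orientation.
- robot.read_force(): force on the tool from outside, world axes, zero at the start.
- robot.read_ft_torque(): the same for the moment, N m.
- robot.read_grip_width(): opening from 0.0 (shut) to 1.0 (fully open).
- robot.read_finger_force(): force on a finger pad.
Only numpy, scipy, OpenCV 4.12 (cv2) and the standard library are available. Lean on these libraries where they do the work, as an engineer would, in place of code of your own. Each camera call takes 0.05 s, during which the arm holds its last target. There are 200 camera calls.

## Task

Put the small white coverslip box away in the dry keeper: slide the keeper's flush blue lid all the way open, stand the coverslip box upright in the well, and slide the lid fully shut again. The lid has no handle, so it has to be pressed on and dragged along by friction; it is thin, so never load the keeper or its lid with more than 25 N, and leave the other things where they stand.

Things in the scene. Friction and masses are not known exactly. Their poses are not given: they have to be found in the camera images.
- keeper: Dry keeper: low white box, 144 (x) x 228 (y) x 40 (z) mm, fixed to the worktop. Origin: centre of its underside; y is the lid's sliding direction. Rails (x sides) and end walls (y ends) are 12 mm thick, 40 mm high. Between them: an open well 120 mm in x, from y = -102 to 0 mm, floor at z = 4 mm; and at +y a solid deck 29 mm high, over which the open lid lies.
- lid (a joint): The keeper's lid: flat blue plate 118 (x) x 107 (y) x 5 mm, no handle. 0 = shut over the well (centre at x 0, y -48.5 mm in the keeper's frame), grows in m along the keeper's +y to 0.096, fully open at its stop; starts up to 6 mm open. Its top lies 0 to 4 mm below the rails' top, it varies: feel for it. Slide friction about 4 N, stays where left. Pressing with 8 to 15 N carries it.
- well_floor (a point): Centre of the clear part of the well floor, at x = 0, y = -54, z = 4 mm in the keeper's frame; axes as the keeper's. With the lid fully open the well is clear to 48 mm either side of it in y (lid edge at +48, end wall at -48) and 60 mm in x; the lid's underside is 26 mm or more above it.
- coverslips_mid (a point): Centre (half-way up, 10 mm over its underside) of the loose coverslip box: small closed white square box, 34 x 34 x 20 mm, 20 to 45 g; z up, x and y along its sides.
- dropper_oil_mid (a point): Centre of a brown dropper bottle with black top, 23 mm diameter, 58 mm high, standing loose: leave alone.
- tally_counter_mid (a point): Centre of a round pale grey hand tally counter, 54 x 45 x 18 mm, loose: leave alone.
- sample_cup_mid (a point): Centre of a white sample cup with red screw cap, 61 mm diameter, 68 mm high, loose: leave alone.
Not all that is in view belongs to the job. Leave any black or red look-alike of the part that bears coverslips_mid alone.

How it is judged (in metres and radians):
On the way, in this order (a step that is already met when the one before it is completed fails the run):
1. the lid is slid all the way open (value of joint lid above 0.089 m), for 0.2 s.
2. the coverslip box stands upright on the floor of the well (x of coverslips_mid in the frame of well_floor between -0.045 and 0.045 m and y of coverslips_mid in the frame of well_floor between -0.034 and 0.034 m and z of coverslips_mid in the frame of well_floor between 0.006 and 0.014 m and angle between coverslips_mid's own z axis and vertical below 0.15 rad), for 0.2 s.
At the end, for the whole second after the job is handed in: The lid is shut to within 3 mm, and the coverslip box stands upright (within 0.15 rad) on the floor of the well: its centre within 45 mm in x and 34 mm in y of the well_floor site and 6 to 14 mm above it (all of step 2 and value of joint lid below 0.003 m); the robot touches nothing.
It fails at once if the robot loads the keeper or its lid with more than 25 N (contact force between any of the fingers, the arm and keeper above 25 N).
It fails at once if the dropper bottle, the tally counter or the sample cup is moved by more than 20 mm (distance of any of dropper_oil_mid, tally_counter_mid, sample_cup_mid from where it was at the start of the episode above 0.02 m).
It also fails if it takes over 72 s, if anything falls off the work surface, if the arm or the gripper's body presses on something with over 40 N, if the wrist force passes 120 N, or if a joint passes its speed limit or range.

## Working session

There is one attempt and no reset: what is moved stays moved. The work goes in short steps, each a Python script; the robot and the scene stay as the last script left them, time stands still between calls to the robot, and variables do not carry over. Pictures are saved under pics/ and viewed, at most 10 in all, crops included, and the job is handed in when it is done.

```bash
ls; mkdir -p pics; python3 - <<'E'
from rig import robot
import cv2,numpy as np
for n in("scene","top"):
    im,d=robot.grab_frame(n);cv2.imwrite(f"pics/{n}0.png",im[:,:,::-1]);np.savez(f"{n}0.npz",im=im,d=d)
    print(n,robot.camera_info(n), (d>0).mean())
print(robot.camera_info("wrist"),robot.read_t(),robot.read_tcp_rot(),robot.read_force())
E
```

```text
pics
scene {'vfov': 45.03050277506276, 'cx': 255.87484364657908, 'cy': 193.61126362666113, 'view': array([[ 0.54046298, -0.84122856, -0.01530598, -0.34551123],
       [-0.4998834 , -0.30642025, -0.81007606,  0.26026203],
       [ 0.67676905,  0.44546733, -0.58612499,  0.74605393],
       [ 0.        ,  0.        ,  0.        ,  1.        ]])} 0.9962056477864584
top {'vfov': 55.22962077501366, 'cx': 254.66348249257072, 'cy': 187.02135593128824, 'view': array([[-0.01118427, -0.99982067,  0.01528226, -0.09665298],
       [-0.99146511,  0.00910292, -0.13005411,  0.473809  ],
       [ 0.12989168, -0.01660638, -0.99138912,  0.826712  ],
       [ 0.        ,  0.        ,  0.        ,  1.        ]])} 0.9959564208984375
{'vfov': 68.03249180796251, 'cx': 259.9374942335453, 'cy': 190.76527950192423, 'T_tool_cam': array([[ 5.90670000e-04, -9.63815556e-01, -2.66569362e-01,
         7.17471521e-02],
       [ 9.99999782e-01,  6.48036941e-04, -1.27239731e-04,
        -9.48243935e-05],
       [ 2.95382426e-04, -2.66569229e-01,  9.63815729e-01,
        -1.58278820e-01],
       [ 0.00000000e+00,  0.00000000e+00,  0.00000000e+00,
         1.00000000e+00]])} 0.1 [[-9.48701914e-01 -3.16171368e-01 -5.87356386e-04]
 [-3.16171886e-01  9.48700965e-01  1.34840089e-03]
 [ 1.30899817e-04  1.46493608e-03 -9.99998918e-01]] [-0.1888751   0.57044708  0.04610772]
```

View pics/top0.png

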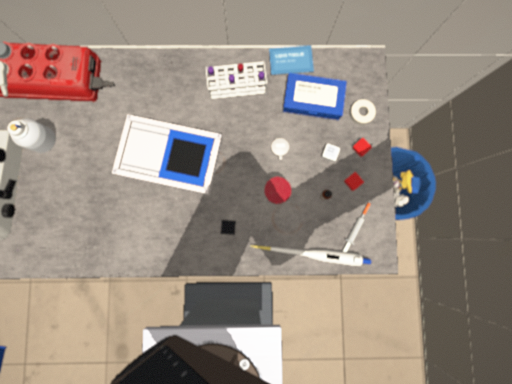

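View pics/scene0.png

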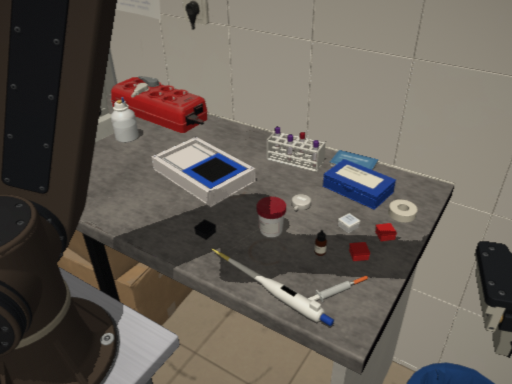

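The top view shows the keeper at about (167,153), with its lid (blue, black panel) at the right end and the deck at the left (+y). The white coverslip box is at (331,152), the tally counter at (280,148), the cup at (278,190) and the dropper bottle at (327,194). The red and black look-alikes are at (355,181), (362,147) and (228,227).

```bash
cat > h.py <<'E'
import numpy as np,cv2
from rig import robot
def cam(name):
    c=robot.camera_info(name); f=192/np.tan(np.radians(c['vfov']/2))
    if name=="wrist":
        T=np.eye(4);T[:3,:3]=robot.read_tcp_rot();T[:3,3]=robot.read_position();M=T@c['T_tool_cam']
    else: M=np.linalg.inv(c['view'])
    return f,c['cx'],c['cy'],M
def cloud(C,d):
    f,cx,cy,M=C; v,u=np.mgrid[:d.shape[0],:d.shape[1]]
    P=np.stack([(u-cx)/f*d,(v-cy)/f*d,d],-1); return P@M[:3,:3].T+M[:3,3]
def ray(C,uv,z):
    f,cx,cy,M=C; uv=np.atleast_2d(uv)
    D=np.c_[(uv[:,0]-cx)/f,(uv[:,1]-cy)/f,np.ones(len(uv))]@M[:3,:3].T
    return M[:3,3]+D*((z-M[2,3])/D[:,2])[:,None]
def rect(C,mask,z):
    """min-area rectangle (m, world xy) of the biggest blob of mask, cast onto height z"""
    cs,_=cv2.findContours(mask.astype(np.uint8),cv2.RETR_EXTERNAL,cv2.CHAIN_APPROX_NONE)
    c=max(cs,key=cv2.contourArea)[:,0,:]
    return cv2.minAreaRect((ray(C,c,z)[:,:2]*1000).astype(np.float32))
def down(yaw):
    """tool down, closing axis (tool y) at angle yaw in world"""
    y=np.array([np.cos(yaw),np.sin(yaw),0]);z=np.array([0,0,-1.]);return np.c_[np.cross(y,z),y,z]
E
python3 - <<'E'
from h import *
C=cam("top");Z=np.load("top0.npz");im,d=Z['im'],Z['d'];P=cloud(C,d)
hsv=cv2.cvtColor(im,cv2.COLOR_RGB2HSV);v,u=np.mgrid[:384,:512]
win=lambda a,b,c,e:(u>=a)&(u<=b)&(v>=c)&(v<=e)
k=win(95,235,100,205)
white=(hsv[...,1]<60)&(hsv[...,2]>150);blue=(hsv[...,0]>100)&(hsv[...,0]<130)&(hsv[...,1]>120)
print("keeper",rect(C,k&(white|blue),.04)); print("keeper hi",rect(C,k&(P[...,2]>.02),.04))
print("lid",rect(C,k&blue,.038))
for n,m in(("lidz",blue&k),("deckz",white&win(135,155,135,165)),("floor",win(180,220,240,260))):print(n,np.percentile(P[m][:,2],[10,50,90]))
for n,w,z in(("box",win(316,345,138,165),.02),("tally",win(265,295,130,165),.018),("cup",win(255,300,168,210),.068),("drop",win(315,340,183,205),.05),("rack",win(200,270,55,102),.03)):
    m=w&(P[...,2]>.008); print(n,rect(C,m,z),m.sum(),np.percentile(P[m][:,2],95), P[m].mean(0))
print("box white",rect(C,win(316,345,138,165)&white,.02))
# things tall near
E
```

```text
keeper ((557.1824340820312, 109.80695343017578), (331.99432373046875, 250.89236450195312), 89.69192504882812)
keeper hi ((551.0140380859375, 101.22981262207031), (232.6246337890625, 145.38864135742188), 77.314208984375)
lid ((543.8294677734375, 58.66889572143555), (103.7516860961914, 114.01475524902344), 77.2820816040039)
lidz [0.03745288 0.03932472 0.04121993]
deckz [0.02716502 0.02907475 0.03103295]
floor [-0.00229784 -0.00036946  0.00158786]
box ((556.2675170898438, -285.0005187988281), (33.66590118408203, 35.93915939331055), 67.95037078857422) 206 0.02301386055863669 [ 0.55360891 -0.28217873  0.03255123]
tally ((570.8152465820312, -163.43069458007812), (44.99515151977539, 43.45986557006836), 43.69611358642578) 275 0.019752081803641897 [ 0.56769212 -0.16164509  0.02880754]
cup ((459.8854675292969, -150.8429412841797), (58.349761962890625, 60.938411712646484), 89.16944122314453) 597 0.07040782698675938 [ 0.45803256 -0.14989079  0.08243225]
drop ((451.088134765625, -263.6990051269531), (20.855731964111328, 26.362340927124023), 43.695865631103516) 95 0.05606250535047282 [ 0.45036285 -0.26265491  0.05435226]
rack ((738.0177612304688, -59.31053161621094), (79.42792510986328, 144.93255615234375), 5.936036586761475) 1465 0.07835640912732078 [ 0.72726994 -0.06035911  0.05947735]
box white ((559.138671875, -285.5508728027344), (72.08922576904297, 66.49130249023438), 89.52780151367188)
```

```bash
cat >> h.py <<'E'
KC=np.array([.551,.101]);KA=np.radians(77.3);KY=np.array([np.cos(KA),np.sin(KA)]);KX=np.array([KY[1],-KY[0]])
def kp(x,y,z): return np.r_[KC+x*KX+y*KY,z]
RK=down(np.arctan2(KX[1],KX[0]))
def press(x,y,z0,target=11.,step=.0007):
    """tip over keeper (x,y): lower until the lid pushes back with target N; returns commanded z, bias, stiffness"""
    robot.dwell(.2); b=robot.read_force(); z=z0; log=[]
    while z>.028:
        z-=step; robot.servo_line(kp(x,y,z),speed=.02)
        f=(robot.read_force()-b)[2]; log.append((z,f))
        if f>2: step=.0003
        if f>target-1: break
    c=[l for l in log if l[1]>1.5]
    k=(c[-1][1]-c[0][1])/(c[0][0]-c[-1][0]) if len(c)>1 else 5000
    print("press",robot.read_t(),[(round(a*1000,1),round(f,1)) for a,f in c],"k",k); return z,b,max(k,2000)
def drag(x,y0,y1,z,b,k,target=11.,seg=.008,speed=.05):
    n=int(np.ceil(abs(y1-y0)/seg))
    for y in np.linspace(y0,y1,n+1)[1:]:
        robot.servo_line(kp(x,y,z),speed=speed); f=robot.read_force()-b
        print(round(y*1000),round(z*1000,2),np.round([f[:2]@KX,f[:2]@KY,f[2]],1))
        if f[2]>21 : break
        z+=np.clip((f[2]-target)/k*.7,-.0008,.0008)
    return z
E
python3 - <<'E'
from h import *
robot.move_gripper(0.)
robot.goto(kp(0,-.043,.15),RK); print(robot.read_t(),robot.read_qpos())
robot.servo_line(kp(0,-.043,.046),speed=.12); print(robot.read_t(),robot.read_position(),kp(0,-.043,.046))
z,b,k=press(0,-.043,.046)
z=drag(0,-.043,-.035,z,b,k,seg=.004)
z=drag(0,-.035,-.011,z,b,k)
print(z,b,k,robot.read_t());np.savez("st.npz",z=z,b=b,k=k)
E
```

```text
4.2667 [ 2.67929804e+01  1.20396120e+01 -2.19397846e+01  3.31767828e-03
 -5.60205973e+01  1.40440066e+02]
5.2833 [0.54206907 0.05919924 0.04659174] [0.54154661 0.05905201 0.046     ]
press 8.4833 [(39.0, np.float64(4.8)), (38.7, np.float64(7.8)), (38.4, np.float64(10.4))] k 9302.266381080275
-39 38.4 [-2.8 -1.2 10.9]
-35 38.39 [-3.5 -1.3 12. ]
-29 38.46 [-3.8 -1.3 10.2]
-23 38.4 [-4.2 -0.5 11. ]
-17 38.4 [-2.9 -0.7 10.4]
-11 38.35 [-3.5 -0.7 10.1]
0.038289094706606804 [-0.33971995 -0.0489982   0.56524445] 9302.266381080275 10.05
```

```bash
python3 - <<'E'
from h import *
im,d=robot.grab_frame("top");im2,_=robot.grab_frame("scene")
a=cv2.resize(im[95:215,90:250],None,fx=2.5,fy=2.5);b=cv2.resize(im2[120:220,140:270],None,fx=3,fy=3)
b=cv2.resize(b,(390,300))
cv2.imwrite("pics/mid.png",np.hstack([a,b])[:,:,::-1])
E
```

```text
(no output)
```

View pics/mid.png

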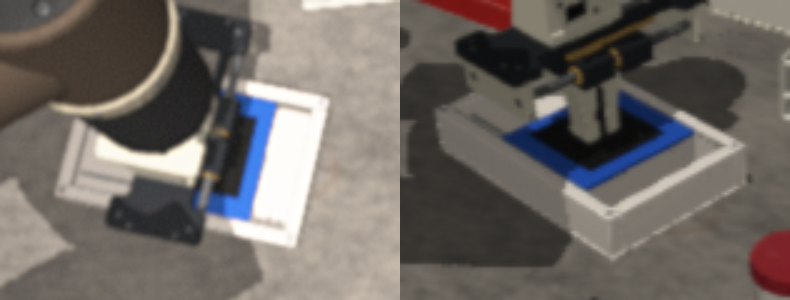

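The picture shows the lid following the finger: the gap to the right-hand end wall is now about 30 mm wide. I'll carry on to the stop.

```bash
python3 - <<'E'
from h import *
s=np.load("st.npz");z,b,k=float(s['z']),s['b'],float(s['k'])
z=drag(0,-.011,.045,z,b,k); z=drag(0,.045,.056,z,b,k,seg=.004)
robot.servo_line(kp(0,.056,.10),speed=.1); 
# wrist look over box on the way: go above box
B=np.array([.556,-.285]); robot.move_gripper(.7)
R=down(np.radians(-22)); robot.goto([*kp(0,0,.2)[:2],.2],RK)
im,d=robot.grab_frame("top");cv2.imwrite("pics/open.png",im[:,:,::-1]);np.savez("open.npz",im=im,d=d)
robot.goto([*B,.17],R)
C=cam("wrist");im,d=robot.grab_frame("wrist");cv2.imwrite("pics/wbox.png",im[:,:,::-1]);np.savez("wbox.npz",im=im,d=d,M=C[3])
print(robot.read_t(),robot.read_qpos()[5],C[:3])
P=cloud(C,d);hsv=cv2.cvtColor(im,cv2.COLOR_RGB2HSV)
near=np.hypot(P[...,0]-B[0],P[...,1]-B[1])<.04
m=near&(P[...,2]>.012)&(P[...,2]<.03)&(hsv[...,1]<60);print(rect(C,m,.02),m.sum(),np.median(P[m][:,2]))
E
```

```text
-3 38.29 [-3.5 -0.4 10.4]
5 38.25 [-4.1 -0.5 10.4]
13 38.2 [-3.6 -1.4 11.1]
21 38.21 [-3.3 -1.1 11.3]
29 38.23 [-2.6 -1.6  9.5]
37 38.12 [-4.5 -1.6 11. ]
45 38.12 [-4.3  0.2 10.3]
49 38.07 [-4.  -0.5 10.9]
52 38.06 [-1.6 -3.8 10.5]
56 38.03 [-1.  -5.8 10.7]
17.0167 167.24073104779362 (np.float64(284.47767894364097), 259.9374942335453, 190.76527950192423)
((557.8663330078125, -285.6192626953125), (33.09912872314453, 32.6869010925293), 68.09228515625) 882 0.0204299716625736
```

View pics/wbox.png

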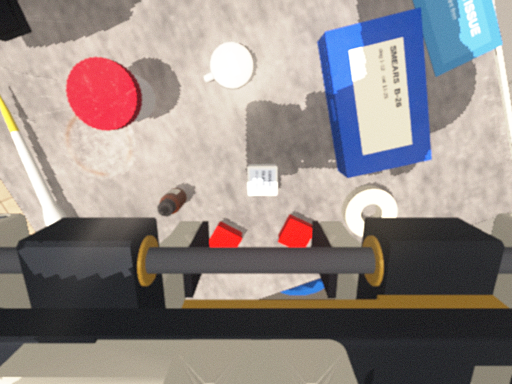

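View pics/open.png

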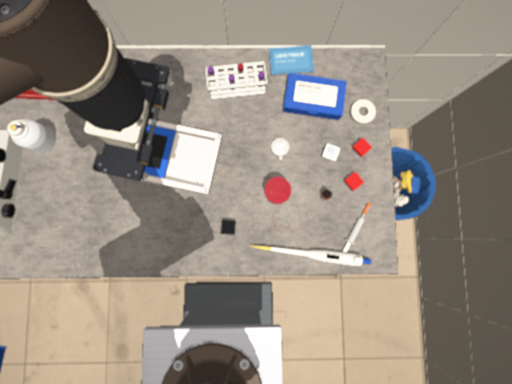

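The wrist view shows the coverslip box at (262,180), with the two red look-alikes at (225,237) and (297,232), clear of the finger paths. The top view shows the well open, and the force step at the end of the drag means the lid reached its stop. Next is grasping and placing the box.

```bash
python3 - <<'E'
from h import *
R=down(np.radians(-22)); B=[.5575,-.2855]
robot.servo_line([*B,.06],R,speed=.12); robot.move_gripper(.62)
robot.servo_line([*B,.004],R,speed=.06)
robot.move_gripper(0.); w=robot.read_grip_width(); print(w*88,robot.read_finger_force(),robot.read_position())
assert .3<w<.5
robot.servo_line([*B,.15],R,speed=.12)
print(robot.read_grip_width()*88,robot.read_finger_force(),robot.read_t())
robot.goto(kp(0,-.056,.15),RK)
robot.servo_line(kp(0,-.056,.05),speed=.12); robot.dwell(.2); b=robot.read_force()
z=.05
for z in (.03,.018,.013,.011,.0095,.0085,.008,.0075):
    robot.servo_line(kp(0,-.056,z),speed=.04); f=robot.read_force()-b; print(z,np.round(f,1))
    if f[2]>2.5: break
print(robot.read_grip_width()*88,robot.read_position(),robot.read_t())
im,d=robot.grab_frame("scene");cv2.imwrite("pics/place.png",cv2.resize(im[100:230,130:310],None,fx=3,fy=3)[:,:,::-1])
E
```

```text
33.307358119573074 30.0002583861351 [ 0.55761535 -0.28553146  0.0042288 ]
33.35772858629085 29.99992936849594 21.4333
0.03 [-0.5  1.5  0.4]
0.018 [1.  0.5 1.4]
0.013 [-0.8  0.9  1.6]
0.011 [0.6 0.6 0.4]
0.0095 [1.4 1.1 0.6]
0.0085 [-0.1  1.4  0.1]
0.008 [-0.8  1.3  4.9]
33.33082556765778 [0.53875266 0.04639163 0.0082341 ] 26.25
```

View pics/place.png

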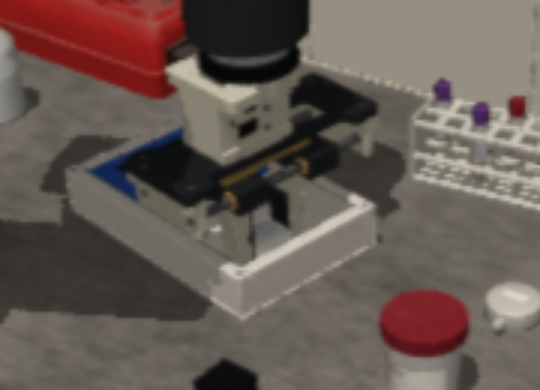

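The picture shows the box standing between the fingers in the well, and touchdown came at the expected height. Next I release it, check it, and shut the lid.

```bash
python3 - <<'E'
from h import *
robot.move_gripper(.55); robot.servo_line(kp(0,-.056,.16),speed=.12)
robot.dwell(.2);C=cam("wrist");im,d=robot.grab_frame("wrist");cv2.imwrite("pics/well.png",im[:,:,::-1])
P=cloud(C,d);Q=P[...,:2]-KC;X,Y=Q@KX,Q@KY
m=(abs(X)<.055)&(Y>-.098)&(Y<-.012)&(P[...,2]>.017)&(P[...,2]<.032)
r=rect(C,m,.024);q=np.array(r[0])/1000-KC;print(r,m.sum(),"keeper xy",q@KX,q@KY+.054,np.percentile(P[m][:,2],[5,50,95]),robot.read_t())
hsv=cv2.cvtColor(im,cv2.COLOR_RGB2HSV);bl=(hsv[...,0]>100)&(hsv[...,0]<130)&(hsv[...,1]>120)&(abs(X)<.06)&(Y>-.1)&(Y<.1)
print("lid near edge y",np.percentile(Y[bl],1))
E
```

```text
((538.0450439453125, 46.028411865234375), (32.792823791503906, 33.075286865234375), 77.34390258789062) 971 keeper xy -0.0005527121479725281 -0.002474781077208922 [0.02313377 0.02440458 0.02558307] 28.5
lid near edge y -0.0020979471491963625
```

View pics/well.png

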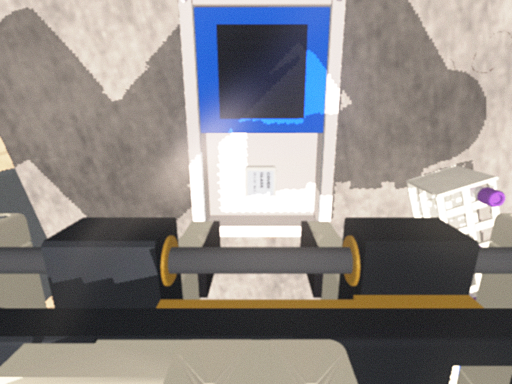

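The wrist view shows the box upright at (261,180) in the middle of the well and the lid fully open, its edge at row 132. Closing the lid now.

```bash
python3 - <<'E'
from h import *
robot.move_gripper(0.); robot.servo_line(kp(0,.048,.10),speed=.15)
robot.servo_line(kp(0,.048,.0425),speed=.1)
z,b,k=press(0,.048,.0425)
z=drag(0,.048,-.044,z,b,k,seg=.0095); z=drag(0,-.044,-.057,z,b,k,seg=.0044)
robot.servo_line(kp(0,-.057,.16),speed=.12)
robot.dwell(.2);C=cam("wrist");im,d=robot.grab_frame("wrist");cv2.imwrite("pics/shut.png",im[:,:,::-1]);print(robot.read_t())
P=cloud(C,d);Q=P[...,:2]-KC;X,Y=Q@KX,Q@KY
hsv=cv2.cvtColor(im,cv2.COLOR_RGB2HSV);bl=(hsv[...,0]>100)&(hsv[...,0]<130)&(hsv[...,1]>120)&(abs(X)<.06)&(Y>-.13)&(Y<.1)
print("lid edges y",np.percentile(Y[bl],[.5,99.5]))
E
```

```text
press 33.3083 [(39.0, np.float64(4.5)), (38.7, np.float64(7.5)), (38.4, np.float64(9.5)), (38.1, np.float64(11.2))] k 7550.910534351694
39 38.1 [-2.6  0.7  9.3]
30 37.95 [-2.3  0.5 10.4]
20 37.89 [-3.1  0.6 11.5]
11 37.94 [-3.7  0.9 11.2]
2 37.96 [-3.4  0.7 11.4]
-7 38.0 [-3.3 -0.5 11.9]
-16 38.09 [-2.8  0.7 11. ]
-26 38.09 [-4.4  0.5 11.9]
-35 38.17 [-2.2 -0.1 11.6]
-44 38.22 [-2.4  0.9 10.6]
-48 38.19 [-3.4 -0.2 11.3]
-53 38.22 [-2.8  1.3  8.5]
-57 37.98 [-1.3  3.7  7.8]
38.8083
lid edges y [-0.09404382  0.00619943]
```

View pics/shut.png

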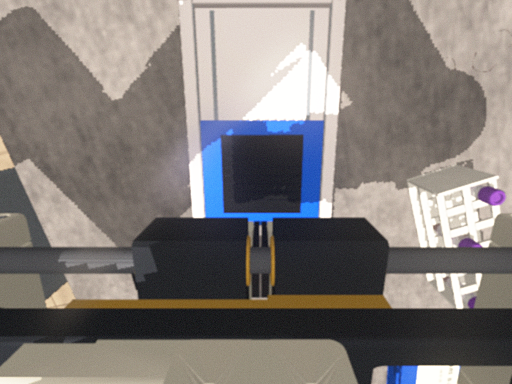

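The view shows the lid over the well, with its far edge at row 121. The last force reading suggests it has just reached the stop. There's time left, so I'll give it one more push to be sure.

```bash
python3 - <<'E'
from h import *
robot.servo_line(kp(0,-.035,.0425),speed=.12)
z,b,k=press(0,-.035,.0425,target=12)
z=drag(0,-.035,-.047,z,b,k,target=12,seg=.004)
robot.servo_line(kp(0,-.047,.12),speed=.12); robot.servo_line(kp(0,.09,.2),speed=.2)
robot.dwell(.2);C=cam("wrist");im,d=robot.grab_frame("wrist");cv2.imwrite("pics/shut2.png",im[:,:,::-1]);print(robot.read_t())
P=cloud(C,d);Q=P[...,:2]-KC;X,Y=Q@KX,Q@KY
robot.goto(kp(0,-.1,.2),RK);im,d=robot.grab_frame("wrist");cv2.imwrite("pics/shut3.png",im[:,:,::-1])
E
```

```text
press 41.9083 [(39.0, np.float64(4.9)), (38.7, np.float64(7.5)), (38.4, np.float64(11.4))] k 10746.940134088043
-39 38.4 [-2.2  0.7  7.1]
-43 38.08 [-1.6  2.2  7.9]
-47 37.82 [0.1 3.4 7.6]
44.6833
```

```bash
python3 - <<'E'
from h import *
im=cv2.imread("pics/shut3.png");cv2.imwrite("pics/shut3v.png",cv2.resize(im[:240,130:390],None,fx=2.5,fy=2.5))
im,d=robot.grab_frame("scene");print(robot.read_t())
cv2.imwrite("pics/s.png",np.vstack([cv2.resize(cv2.imread("pics/shut3.png")[60:260,130:390],(400,300)),cv2.resize(im[125:205,145:265][:,:,::-1],(400,300))]))
E
```

```text
45.5667
```

View pics/s.png

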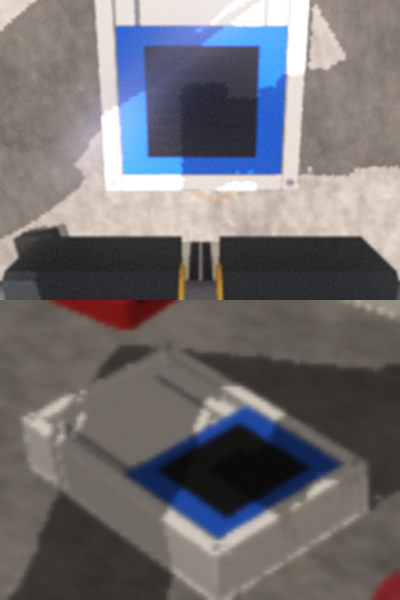

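The pictures show the lid against the end wall: only about the wall's own 12 mm is white beyond the blue edge. The arm is clear of everything, so I'm handing in.

```bash
python3 -c "
from rig import robot
print(robot.job_done(),robot.read_t())"
```

```text
the job is handed in; nothing more can be done
the job is handed in; nothing more can be done
```

The coverslip box stands upright in the well and the lid looks fully shut against the end wall in the last pictures; I handed the job in soon after 45.6 s, with lid readings at or below about 12 N and nothing else touched, but got no verdict back.

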